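# Finish the timber crib and index the outrigger over it

### The arm

A 6-joint arm with a two-finger parallel gripper is mounted at the origin on the work surface. World frame = base frame: x ahead of the robot, y to its left, z up, the work surface at z = 0. Lengths are in mm, angles in rad, forces in N, time in s.
With the tool pointing down it reaches from about 350 to 975 mm from the base axis. Payload 7.1 kg.
Tool frame: the origin (TCP) lies between the finger pads; the fingertips stand 17 mm ahead of it and the grasp point (between the pads) lies 2 mm behind it (tip_reach is the y of the fingertips in the tool frame, in mm); y points along the fingers, x is the direction in which the jaws open and shut, and the axes are right-handed (so a half turn about y gives the same grasp; the last joint's range is limited). The gripper opens to 88 mm and grips with 3 to 60 N. Pads are 20 mm wide; open, the fingers measure 115 mm over their backs; the gripper's body (75 mm by 178 mm) begins 61 mm behind the grasp point.
Start: joints at [-1.249, 0.423, 1.63, -0, 1.089, -0.019], TCP at [208.918, -589.032, 239.675] pointing down, gripper open.
Joint ranges: [-3, 3], [-0.9, 2.11], [0.09, 2.58], [-1.31, 4.45], [0.11, 2.69], [-2.54, 2.54]. Speed limits (rad/s): [2.39, 2.39, 3.01, 3.14, 3.14, 3.14].

### API

Orientations are given as a rotation vector (axis times angle).
In Python, from workcell import get_obs, get_image, camera_model, close_job, silhouettes, tip_of, tip_reach gives the robot as it stands. The module is installed in compiled form; this text tells all that it offers.
- The arm moves only by the tool arm_command, never from a script. Its argument "targets" is a list of rows, each a list of 4 numbers: the shift along the tool's x, y, z in mm, then the turn about the tool's y in rad. A call has 1 to 20 rows; each row shifts and turns the commanded pose from where the row before left it, along the tool's axes as they then stand; what a row does not reach is not made up. A row lasts 1/12 s, in which the tool goes at most 41.7 mm and 7.16 degrees, less where a joint would pass 70% of its speed; a pose out of reach is approached as far as the arm can. A call is refused whole if a number of a shift passes 41.7 or a number of a turn 0.125, either way. A call with a gripper value outside its range is refused whole. "gripper" is the opening in per cent of the stroke, from 0 (shut) to 100 (fully open), set as the call begins (left out, the last holds). The fingers move at their own pace and stop on an object; the grip force is fixed at half the most. Time passes only in rows, so rows that do not move let the fingers close. It gives the time, the measured TCP pose, the force and the opening at its end, in the units of the state.
- get_obs(): the state, without advancing time (a new reading comes with each control period).
- get_image(name): name is "scene" or "top"; returns the picture (480x640x3 uint8, blue, green, red); there is no depth.
- camera_model(name): a dict with "mtx" (3x3 intrinsics, pixels), "position" and "orientation" of the camera in the world. Camera axes: x right, y up, looking along -z (the intrinsics and any distortion apply to the point x, -y, -z); pixel columns grow to the right and rows downward; lengths in mm; the calibration is good to about 2 mm. A picture is of the moment at which its call begins. camera_model takes no time and is no camera call.
- close_job(): hands the job in, once; it reports no verdict.
Trained networks look in the newest picture that a camera, given by its name, has taken for a name from the list of things; names that differ only in an ending like _2 or _b are one class to them, and where a whole thing is asked for, a point or a joint stands for the part that bears it (a point fixed in the world has none). Each returns a list of dicts, best first, with "conf" (0 to 1); they miss things now and then, are a little off and sometimes report something else, mostly with a low value. They report only what shows in the picture. A call takes as long as a camera call. They do not tell look-alikes from the thing itself.
- silhouettes(camera, thing): "pixels" (480x640 bool, what is visible of it) and "at" ([column, row] in pixels, amid what is visible of it).
- tip_of(camera, thing): "at" ([column, row] in pixels: a listed point, or the origin of a listed thing).
The state is a dict: "t": time; "qpos": joint angles; "qvel": joint speeds; "joint_torque": joint torques, N m; "ee_pos": TCP position; "orientation": TCP orientation; "ft_force": force on the tool from outside, world axes, zero at the start; "moment": the same for the moment, N m; "width": finger opening in mm.
Only numpy, scipy, OpenCV 4.12 (cv2) and the standard library are available. Lean on these libraries where they do the work, as an engineer would, in place of code of your own. Each camera call takes 0.05 s, during which the arm holds its last target. There are 200 camera calls.

### The job

On the saw bench, first finish the timber crib beside the support stand: lay the two loose long slats flat on top of it, crosswise to the second layer, each straight above one of the bottom slats. Then pull up the lock plunger's knob, slide the sleeve one hole along the rail so that its outrigger bar stands over the finished crib, and let the pin drop fully home in that next hole; finish while still holding the knob, with the pin home. Keep the crib standing as built and leave everything else on the bench where it is.

Things in the scene. Friction and masses are not known exactly. Their poses are not given: they have to be found in the camera images.
- rig: Fixed support stand. Origin on the bench straight below the hole where the pin starts; own z up, own y along the rail, own x across it, away from the crib. Rail: steel bar 40 mm wide, z 58 to 98 mm, from own y -170 to +270 mm on two feet. The crib is centred at own x -150, y +100 mm
- slide (a joint): Place of the aluminium sleeve along the rail, m: 0 = the hole where it starts, grows along the stand's own +y, 0.1 = the next hole (beside the crib); ends -0.102 and 0.202. Sleeve 54 mm wide, 70 mm long, top at z 105 mm; friction about 2.5 N. It carries plunger and outrigger bar
- plunger (a joint): Lift of the lock plunger, m: 0 = home, its round-nosed 10 mm pin 12 mm deep in the hole and the sleeve locked with 1 mm play; from 0.013 up the pin is clear and the sleeve slides; 0.018 = stop. A spring drives it down (6 N at home, 9 N at the stop): over a hole it drops in when the knob is let down, between holes it rides on the rail
- knob: The plunger's plain black round knob on top of the sleeve, 30 mm across and 26 mm tall, upright; origin at the centre of its underside (z 127 mm when home, 4 mm above the brass collar, which is 26 mm across); own axes as the stand's. It moves with sleeve and plunger: pull straight up
- next_hole (a point): Mouth of the next hole, in the rail's top (z 98 mm), 100 mm along the stand's own +y from the first. The four holes, at own y -100, 0, 100 and 200 mm, are 12 mm long along the rail and 14 mm deep
- bar_end (a point): Underside of the outrigger bar's outer end, mid-width. The bar is 24 mm wide, z 68 to 88 mm, and reaches from the sleeve towards the stand's own -x, 221 mm from the rail's centre line; beside the next hole it stands across the finished crib, 8 mm above it
- slat_left: Loose hardwood slat 120 (own x) x 28 (own y) x 20 mm (own z), about 48 g; origin at the centre of its underside; starts flat on the bench left of the stand (+y)
- slat_right: Loose hardwood slat 120 (own x) x 28 (own y) x 20 mm (own z), about 48 g; origin at the centre of its underside; starts flat on the bench right of the stand (-y)
- base_near: Bottom layer of the crib, the one nearer the robot and farther from the rail: hardwood slat 120 (own x) x 28 (own y) x 20 mm (own z), about 48 g; origin at the centre of its underside. It lies along the stand's own y; the two bottom slats are 80 mm apart from centre to centre
- base_far: Bottom layer of the crib, the one nearer the rail: as base_near
- mid_right: Second layer of the crib, on the right (-y): hardwood slat 120 (own x) x 28 (own y) x 20 mm (own z), about 48 g; origin at the centre of its underside. It lies across the bottom slats, along the stand's own x, its top at z 40 mm; the two are 80 mm apart from centre to centre
- mid_left: Second layer of the crib, on the left (+y): as mid_right
- offcut: Bystander: a short offcut of the same wood, 55 x 28 x 20 mm, lying on the bench: not one of the slats. Origin: centre of its underside
- oil: Bystander: plastic bottle, 70 mm across, 190 mm tall. Origin: centre of its underside
- spray: Bystander: can, 56 mm across, 160 mm tall. Origin: centre of its underside
- driver: Bystander: screwdriver lying on the bench. Origin: on the tool, at the bench surface
- spanner: Bystander: open spanner lying on the bench. Origin: on the tool, at the bench surface
Mind the look-alikes: they are no part of the job. Leave any blue look-alike of the mid_right alone.

How it is judged (in metres and radians):
On the way, in this order (a step that is already met when the one before it is completed fails the run):
1. both loose slats lie as the crib's third layer, let go, while the sleeve is still in its first hole (((horizontal distance between slat_left and base_near below 0.016 m and horizontal distance between slat_right and base_far below 0.016 m) or (horizontal distance between slat_right and base_near below 0.016 m and horizontal distance between slat_left and base_far below 0.016 m)) and height (world z) of slat_left between 0.035 and 0.046 m and angle between the x axis of each of slat_left, slat_right and the x axis of base_near, either way round below 0.2 rad and angle between each of slat_left, slat_right's own z axis and vertical below 0.1 rad and height (world z) of slat_right between 0.035 and 0.046 m and height (world z) of mid_right between 0.016 and 0.025 m and distance of each of mid_right, mid_left, base_near, base_far from where it was at the start of the episode below 0.015 m and height (world z) of mid_left between 0.016 and 0.025 m and height (world z) of each of base_near, base_far below 0.005 m and contact force between the fingers and slat_left below 0.3 N and contact force between the fingers and slat_right below 0.3 N and contact force between the fingers and base_near below 0.3 N and contact force between the fingers and base_far below 0.3 N and contact force between the fingers and mid_right below 0.3 N and contact force between the fingers and mid_left below 0.3 N and linear speed of each of slat_left, slat_right below 0.02 m/s and value of joint slide between -0.01 and 0.01 m), for 0.2 s.
2. the lock plunger is pulled up clear of the hole (value of joint plunger above 0.01 m), for 0.05 s.
At the end, for the whole second after the job is handed in: Third layer on: each added slat flat, within 16 mm and 0.2 rad of its bottom slat; lower four moved under 15 mm; fingers off the slats. Sleeve at rest at the next hole (0.100 m, 4 mm either way), pin within 3 mm of home, fingers holding the knob with over 2 N (((horizontal distance between slat_left and base_near below 0.016 m and horizontal distance between slat_right and base_far below 0.016 m) or (horizontal distance between slat_right and base_near below 0.016 m and horizontal distance between slat_left and base_far below 0.016 m)) and height (world z) of slat_left between 0.035 and 0.046 m and angle between the x axis of each of slat_left, slat_right and the x axis of base_near, either way round below 0.2 rad and angle between each of slat_left, slat_right's own z axis and vertical below 0.1 rad and height (world z) of slat_right between 0.035 and 0.046 m and height (world z) of mid_right between 0.016 and 0.025 m and distance of each of mid_right, mid_left, base_near, base_far from where it was at the start of the episode below 0.015 m and height (world z) of mid_left between 0.016 and 0.025 m and height (world z) of each of base_near, base_far below 0.005 m and contact force between the fingers and slat_left below 0.3 N and contact force between the fingers and slat_right below 0.3 N and contact force between the fingers and base_near below 0.3 N and contact force between the fingers and base_far below 0.3 N and contact force between the fingers and mid_right below 0.3 N and contact force between the fingers and mid_left below 0.3 N and value of joint slide between 0.096 and 0.104 m and value of joint plunger below 0.003 m and velocity of joint slide between -0.01 and 0.01 m/s and contact force between the fingers and knob above 2 N); the arm keeps its last pose, push and grip.
It fails at once if a bystander is pushed more than 40 mm away (distance of any of offcut, oil, spray, driver, spanner from where it was at the start of the episode above 0.04 m).
It also fails if it takes over 58 s, if anything falls off the work surface, if the arm or the gripper's body presses on something with over 40 N, if the wrist force passes 120 N, or if a joint passes its speed limit or range.

## Working session

There is one attempt and no reset: what is moved stays moved. The work goes in short steps, Python scripts to look and compute and a tool call to move; the robot and the scene stay as the last step left them, time stands still between calls to the robot, and variables do not carry over. Pictures are saved under pics/ and viewed, about 8 in all and at most 12, crops included, and the job is handed in when it is done.

Besides the shell and the picture viewer there is one more tool, called after "Emit:" in YAML: its name, and indented under it one key for each argument. arm_command: Moves the arm, as the interface text tells. Its arguments: {"type":"object","properties":{"targets":{"type":"array","items":{"type":"array","items":{"type":"number"}}},"gripper":{"type":"number"}},"required":["targets"]}

```bash
mkdir -p pics
cat > h.py <<'E'
import numpy as np, cv2
from scipy.spatial.transform import Rotation as R
from workcell import *
def cam(n):
    m=camera_model(n); o=np.array(m["orientation"],float)
    Rm=o if o.shape==(3,3) else R.from_rotvec(o).as_matrix()
    return np.array(m["mtx"]),np.array(m["position"],float),Rm,m
def ray(n,px,z):
    K,p,Rm,m=cam(n)
    d=m.get("dist",m.get("distortion"))
    u=cv2.undistortPoints(np.array([[px]],float),K,None if d is None else np.array(d,float))[0,0]
    v=Rm@np.array([u[0],-u[1],-1.]); return p+v*(z-p[2])/v[2]
def proj(n,P):
    K,p,Rm,m=cam(n); d=m.get("dist",m.get("distortion"))
    c=(np.atleast_2d(P)-p)@Rm*[1,-1,-1]
    return cv2.projectPoints(c,np.zeros(3),np.zeros(3),K,None if d is None else np.array(d,float))[0][:,0]
E
python3 - <<'E'
from h import *
for n in("scene","top"):
    print(camera_model(n)); cv2.imwrite(f"pics/{n}0.png",get_image(n))
    for t in "slat_left base_near base_far mid_right mid_left offcut knob oil spray".split():
        print(n,t,[(round(d["conf"],2),np.round(d["at"]).tolist(),int(d["pixels"].sum())) for d in silhouettes(n,t)])
    for t in "rig knob next_hole bar_end".split(): print(n,t,[(round(d["conf"],2),np.round(d["at"]).tolist()) for d in tip_of(n,t)])
print(get_obs())
E
```

```text
{'mtx': array([[553.53146926,   0.        , 317.79981892],
       [  0.        , 553.53146926, 242.93900318],
       [  0.        ,   0.        ,   1.        ]]), 'position': array([1232.57855632,   44.46569694, 1100.93646148]), 'orientation': array([0.51128522, 0.51988513, 1.5521398 ])}
scene slat_left [(0.66, [455.0, 264.0], 650)]
scene base_near []
scene base_far [(0.92, [276.0, 283.0], 426)]
scene mid_right [(0.97, [227.0, 211.0], 488), (0.88, [346.0, 243.0], 662), (0.68, [261.0, 266.0], 495)]
scene mid_left [(0.98, [295.0, 261.0], 539)]
scene offcut [(0.88, [462.0, 314.0], 399)]
scene knob [(0.63, [231.0, 294.0], 239)]
scene oil [(0.6, [541.0, 286.0], 1752), (0.43, [227.0, 294.0], 200)]
scene spray [(0.62, [510.0, 331.0], 1746)]
scene rig [(0.59, [238.0, 330.0]), (0.5, [115.0, 339.0])]
scene knob [(0.69, [232.0, 299.0])]
scene next_hole [(0.84, [276.0, 304.0])]
scene bar_end [(0.79, [236.0, 233.0]), (0.72, [453.0, 263.0]), (0.31, [530.0, 304.0])]
{'mtx': array([[586.69196022,   0.        , 331.3462494 ],
       [  0.        , 586.69196022, 241.49744622],
       [  0.        ,   
[... 899 characters left out ...]
 bar_end [(0.66, [405.0, 262.0])]
{'t': 1.4, 'qpos': array([-1.24900471e+00,  4.23105152e-01,  1.62985166e+00, -6.46849795e-06,
        1.08859175e+00, -1.90327761e-02]), 'qvel': array([ 1.48912780e-03, -5.56723207e-05, -2.33383535e-04, -9.44689347e-04,
        2.19391506e-03, -6.07801058e-04]), 'joint_torque': array([ 5.36537573e-04, -5.44576585e+01, -2.74043423e+01,  6.44661114e-02,
        1.67399948e-02, -1.78507044e-06]), 'ee_pos': array([ 208.92297657, -589.06198202,  239.69087267]), 'orientation': array([-1.35141258,  0.9545449 , -0.95459805]), 'ft_force': array([ 0.55733361, -0.03027917, -0.100925  ]), 'moment': array([0.02887126, 0.00731275, 0.00248554]), 'width': 88.13395923992393}
```

Run:
```python
import cv2
cv2.imwrite("pics/t1.png",cv2.resize(cv2.imread("pics/top0.png")[110:350,120:520],None,fx=2,fy=2,interpolation=cv2.INTER_CUBIC))
cv2.imwrite("pics/s1.png",cv2.resize(cv2.imread("pics/scene0.png")[160:400,150:570],None,fx=1.9,fy=1.9,interpolation=cv2.INTER_CUBIC))
```

```text
(no output)
```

View pics/t1.png

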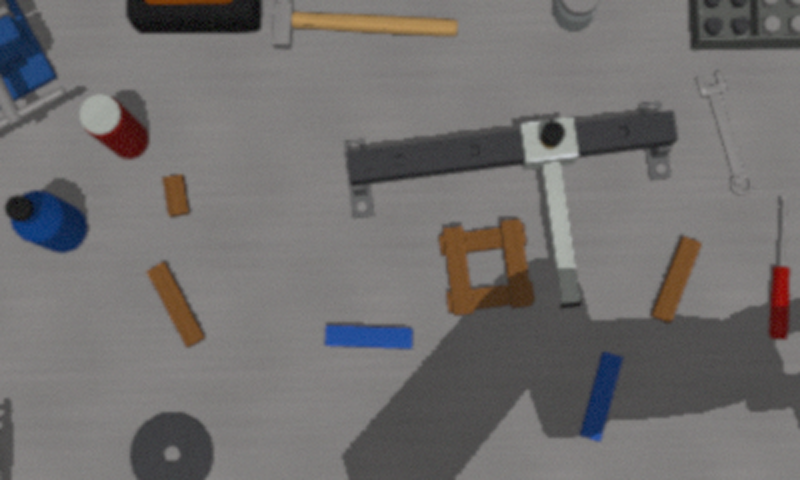

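View pics/s1.png

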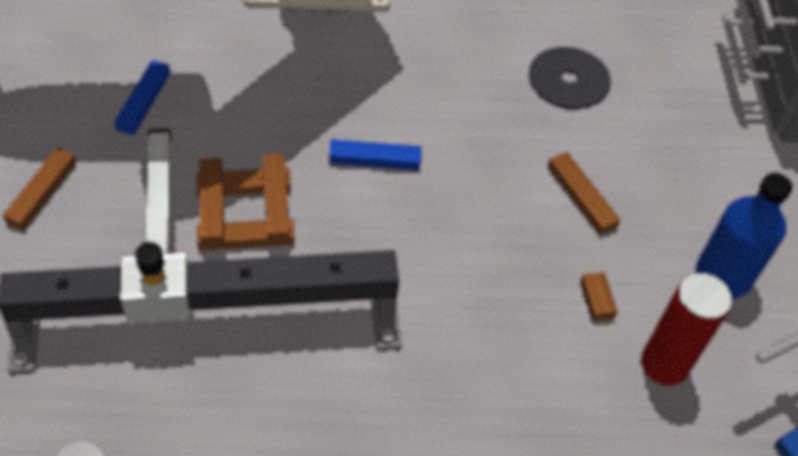

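Top crop: the loose brown slats are at full-image (208,262) on the left and (458,250) on the right. The look-alikes are two blue slats at (304,278) and (421,308), the short offcut at (206,208), and the crib's own slats near (363,243). I take the two full-length brown ones. The sleeve, knob and bar are at (396,177), just right of the crib.

```bash
cat >> h.py <<'E'
from scipy.optimize import least_squares
def box(x,y,a,z0=0,L=120,W=28,H=20):
    c=np.array([[i*L/2,j*W/2,k] for i in(-1,1) for j in(-1,1) for k in(z0,z0+H)],float)
    c[:,:2]=c[:,:2]@np.array([[np.cos(a),np.sin(a)],[-np.sin(a),np.cos(a)]])+[x,y]; return c
def mom(pts):
    m=cv2.moments(cv2.convexHull(pts.astype(np.float32))); 
    return np.array([m["m10"]/m["m00"],m["m01"]/m["m00"]]),0.5*np.arctan2(2*m["mu11"],m["mu20"]-m["mu02"]),m["m00"]
def brown(n,im):
    h=cv2.cvtColor(im,cv2.COLOR_BGR2HSV)
    return cv2.inRange(h,(4,90,30),(22,255,255))
def fitslat(n,im,at,z0=0):
    k,l,s,c=cv2.connectedComponentsWithStats(brown(n,im))
    b=min((i for i in range(1,k) if s[i,4]>150),key=lambda i:np.hypot(*(c[i]-at)))
    ys,xs=np.nonzero(l==b); pts=np.c_[xs,ys]; C,A,S=mom(pts)
    p0=ray(n,C,z0+10); best=None
    for a0 in np.linspace(-1.5,1.5,7):
        def f(p):
            c,a,s=mom(proj(n,box(p[0],p[1],p[2],z0))); d=a-A
            return np.r_[c-C,20*np.sin(d)]
        r=least_squares(f,[p0[0],p0[1],a0],x_scale=[1,1,.02],diff_step=1e-4)
        if best is None or r.cost<best.cost: best=r
    s=mom(proj(n,box(*best.x,z0)))[2]
    return best.x,best.cost,S/s
E
python3 - <<'E'
from h import *
T=cv2.imread("pics/top0.png");S=cv2.imread("pics/scene0.png")
for n,im,ats in(("top",T,[(208,262),(458,250)]),("scene",S,[(457,262),(171,259)])):
    for at in ats: print(n,at,[np.round(v,2) for v in fitslat(n,im,at)])
# rig pose from network points
obs=[("scene","knob",(232,299),(0,0,127)),("scene","hole",(276,304),(0,100,98)),("scene","bar",(236,233),(-221,0,68)),
("top","knob",(398,178),(0,0,127)),("top","hole",(356,188),(0,100,98)),("top","bar",(405,262),(-221,0,68))]
def W(p,q):
    c,s=np.cos(p[2]),np.sin(p[2]); return np.array([p[0]+c*q[0]-s*q[1],p[1]+s*q[0]+c*q[1],q[2]])
f=lambda p:np.concatenate([proj(o[0],W(p,o[3]))[0]-o[2] for o in obs])
r=least_squares(f,[470,-150,0],x_scale=[1,1,.02],loss="soft_l1",f_scale=2); p=r.x
print("rig",p,np.round(f(p),1),"crib",W(p,(-150,100,0)))
# crib: mask outline fit (centre + yaw)
def cr(p):
    out=[]
    for d in(-40,40):
        c,s=np.cos(p[2]),np.sin(p[2])
        out.append(box(p[0]+d*c,p[1]+d*s,p[2]+np.pi/2,0)); out.append(box(p[0]-d*s,p[1]+d*c,p[2],20))
    return out
w=W(p,(-150,100,0))
for n,im in(("top",T),("scene",S)):
    m=brown(n,im); roi=np.zeros_like(m); c=proj(n,[w[0],w[1],20])[0]; cv2.circle(roi,tuple(int(v) for v in c),60,255,-1); m&=roi
    def cost(q):
        g=np.zeros_like(m)
        for b in cr(q): cv2.fillConvexPoly(g,cv2.convexHull(np.round(proj(n,b)*16).astype(np.int32)),255,shift=4)
        return np.count_nonzero(g^m)
    from scipy.optimize import minimize
    q=minimize(cost,[w[0],w[1],p[2]],method="Nelder-Mead",options=dict(initial_simplex=[[w[0],w[1],p[2]],[w[0]+10,w[1],p[2]],[w[0],w[1]+10,p[2]],[w[0],w[1],p[2]+.08]]))
    print("crib",n,q.x,q.fun,np.count_nonzero(m))
E
```

```text
top (208, 262) [array([436.29, 359.8 ,   9.91]), np.float64(0.0), np.float64(0.86)]
top (458, 250) [array([ 4.6258e+02, -3.3298e+02, -4.0000e-01]), np.float64(0.0), np.float64(0.89)]
scene (457, 262) [array([434.09, 357.84,  -2.65]), np.float64(0.0), np.float64(0.85)]
scene (171, 259) [array([ 4.5971e+02, -3.3537e+02, -3.9000e-01]), np.float64(0.0), np.float64(0.88)]
rig [ 6.39645091e+02 -1.53075877e+02  1.14341042e-01] [-2.2  0.2  3.1 -0.3 -1.1  0.1 -2.3  0.4  1.2 -2.6 -0.4  2. ] crib [479.21535757 -70.84266719   0.        ]
crib top [ 4.81317097e+02 -7.04272062e+01  7.53061910e-02] 217.0 1331
crib scene [ 4.78597360e+02 -7.26463651e+01  1.27585847e-01] 270.0 1831
```

```bash
cat >> h.py <<'E'
def plan(x,y,z,jaw=None):
    o=get_obs(); Rm=R.from_rotvec(o["orientation"]).as_matrix(); j=np.arctan2(Rm[1,0],Rm[0,0]); t=0
    if jaw is not None:
        t=(jaw-j+np.pi/2)%np.pi-np.pi/2   # world yaw change
    # turn about tool y (down) : world yaw = -turn*sign
    s=np.sign(Rm[2,1]); R2=Rm@R.from_rotvec([0,s*t,0]).as_matrix()
    d=R2.T@(np.array([x,y,z])-o["ee_pos"])
    print("t",round(o["t"],2),"pos",np.round(o["ee_pos"],1),"jaw",round(j,3),"q",np.round(o["qpos"],2),"w",round(o["width"],1),"F",np.round(o["ft_force"],1))
    print("TURN",round(s*t,3),"THEN",np.round(d,1),"tool axes x,y,z world:",np.round(R2.T,2).tolist())
E
python3 -c "
from h import *
plan(461,-334,100,-.39+np.pi/2)"
```

```text
t 1.4 pos [ 208.9 -589.1  239.7] jaw -1.23 q [-1.25  0.42  1.63 -0.    1.09 -0.02] w 88.1 F [ 0.6 -0.  -0.1]
TURN 0.731 THEN [-331.8  139.7  136.2] tool axes x,y,z world: [[-0.38, -0.92, 0.0], [0.0, -0.0, -1.0], [0.92, -0.38, 0.0]]
```

Emit:
arm_command:
  targets:
    - [0,0,0,0.122]
    - [0,0,0,0.122]
    - [0,0,0,0.122]
    - [0,0,0,0.122]
    - [0,0,0,0.122]
    - [0,0,0,0.121]
    - [-33,0,14,0]
    - [-33,0,14,0]
    - [-33,0,14,0]
    - [-33,14,14,0]
    - [-33,18,14,0]
    - [-33,22,14,0]
    - [-33,22,13,0]
    - [-33,22,13,0]
    - [-33,22,13,0]
    - [-35,20,13,0]
    - [0,0,0,0]
    - [0,0,0,0]
  gripper: 70

```text
t: 2.9
ee_pos: [460.7, -332.7, 99.2]
orientation: [-1.002, 1.49, -1.486]
ft_force: [0.9, -0.2, -0.1]
width: 61.5
```

```bash
python3 -c "
from h import *
plan(461,-334,19,-.39+np.pi/2)
im=get_image('scene');print(fitslat('scene',im,(171,259)))
cv2.imwrite('pics/a.png',cv2.resize(im[200:320,100:260],None,fx=4,fy=4))"
```

```text
t 2.9 pos [ 460.7 -332.7   99.2] jaw -1.957 q [-0.65  0.54  1.84 -0.    0.77  1.31] w 61.5 F [ 0.9 -0.2 -0.1]
TURN 0.004 THEN [ 1.1 80.2  1. ] tool axes x,y,z world: [[-0.38, -0.92, -0.0], [-0.0, 0.0, -1.0], [0.92, -0.38, -0.0]]
(array([ 4.44406733e+02, -3.39572067e+02, -2.12029617e-01]), np.float64(8.427659097289243e-12), 1.4131737277132368)
```

View pics/a.png

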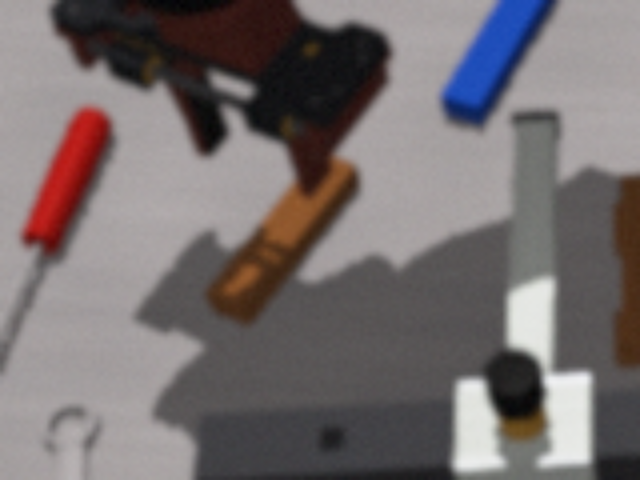

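The crop shows the open jaws straddling the brown right slat (full-image about (171,259)). The red driver is well clear to the left and the blue look-alike is up right.

Emit:
arm_command:
  targets:
    - [1,25,1,0]
    - [0,25,0,0]
    - [0,20,0,0]
    - [0,10,0,0]
    - [0,0,0,0]

```text
t: 3.37
ee_pos: [459.2, -336.5, 19.2]
orientation: [-0.998, 1.494, -1.49]
ft_force: [-0.5, 0.7, -0.0]
width: 61.5
```

Emit:
arm_command:
  targets:
    - [0,0,0,0]
    - [0,0,0,0]
    - [0,0,0,0]
    - [0,0,0,0]
    - [0,0,0,0]
    - [0,0,0,0]
  gripper: 10

```text
t: 3.87
ee_pos: [461.1, -336.1, 21.0]
orientation: [-0.998, 1.489, -1.491]
ft_force: [-0.6, 1.1, 4.7]
width: 27.7
```

Emit:
arm_command:
  targets:
    - [0,-20,0,0]
    - [0,-35,0,0]
    - [0,-35,0,0]
    - [0,-35,0,0]
    - [0,0,0,0]

```text
t: 4.28
ee_pos: [463.9, -338.1, 151.8]
orientation: [-0.995, 1.481, -1.498]
ft_force: [0.2, -0.8, -0.1]
width: 28.0
```

```bash
python3 -c "
from h import *
plan(520,-67,144,.115)"
```

```text
t 4.28 pos [ 463.9 -338.1  151.8] jaw -1.961 q [-0.65  0.46  1.81  0.    0.86  1.31] w 28.0 F [ 0.2 -0.8 -0.1]
TURN 1.066 THEN [ -86.8    6.5 -262.9] tool axes x,y,z world: [[-0.99, -0.11, -0.01], [0.01, -0.01, -1.0], [0.11, -0.99, 0.01]]
```

Emit:
arm_command:
  targets:
    - [0,0,0,0.119]
    - [0,0,0,0.119]
    - [0,0,0,0.119]
    - [0,0,0,0.118]
    - [0,0,0,0.118]
    - [0,0,0,0.118]
    - [0,0,0,0.118]
    - [0,0,0,0.118]
    - [0,0,0,0.119]
    - [-11,0,-33,0]
    - [-11,0,-33,0]
    - [-11,0,-33,0]
    - [-11,0,-33,0]
    - [-11,0,-33,0]
    - [-11,0,-33,0]
    - [-11,0,-33,0]
    - [-10,0,-32,0]
    - [0,0,0,0]
    - [0,0,0,0]

```text
t: 5.87
ee_pos: [490.5, -107.9, 145.5]
orientation: [-0.138, 2.195, -1.997]
ft_force: [0.5, 0.1, -1.3]
width: 27.6
```

```bash
python3 -c "
from h import *
plan(520,-67,59,.115)
for n in('scene','top'):
  im=get_image(n);cv2.imwrite(f'pics/b{n}.png',im)
  print(n,[(round(d['conf'],2),d['at']) for d in silhouettes(n,'slat_right')])
a=cv2.resize(cv2.imread('pics/bscene.png')[180:330,200:360],None,fx=3.5,fy=3.5)
cv2.imwrite('pics/b.png',a)"
```

```text
t 5.87 pos [ 490.5 -107.9  145.5] jaw -2.957 q [-0.3   0.38  1.98  0.16  0.77  2.54] w 27.6 F [ 0.5  0.1 -1.3]
TURN 0.069 THEN [-29.   91.4 -28.9] tool axes x,y,z world: [[-0.99, -0.11, -0.06], [0.05, 0.1, -0.99], [0.12, -0.99, -0.09]]
scene [(0.69, [273.8, 243.8])]
top []
```

View pics/b.png

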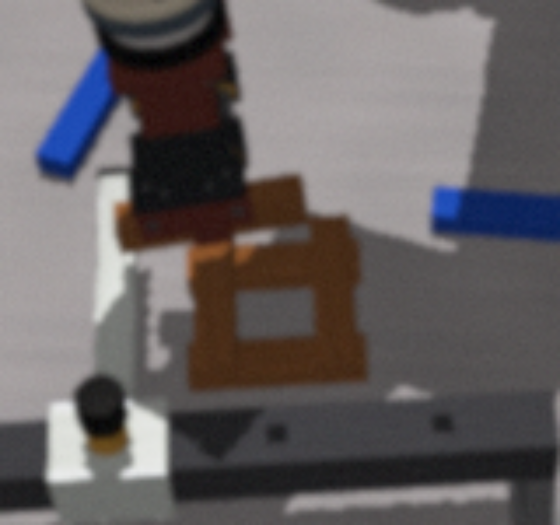

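The crop shows the slat held askew above the crib's near side. Joint 6 is at its 2.54 limit and the tool is tilted, so I'll turn the other way round by about half a turn.

Emit:
arm_command:
  targets:
    - [0,0,0,-0.124]
    - [0,0,0,-0.124]
    - [0,0,0,-0.124]
    - [0,0,0,-0.124]
    - [0,0,0,-0.124]
    - [0,0,0,-0.124]
    - [0,0,0,-0.124]
    - [0,0,0,-0.124]
    - [0,0,0,-0.124]
    - [0,0,0,-0.124]
    - [0,0,0,-0.124]
    - [0,0,0,-0.124]
    - [0,0,0,-0.124]
    - [0,0,0,0]

```text
t: 7.23
ee_pos: [490.9, -109.5, 145.8]
orientation: [-1.199, 1.041, -1.001]
ft_force: [-0.1, 0.1, 0.0]
width: 27.8
```

Emit:
arm_command:
  targets:
    - [0,0,0,-0.124]
    - [0,0,0,-0.124]
    - [0,0,0,-0.124]
    - [0,0,0,-0.124]
    - [0,0,0,-0.124]
    - [0,0,0,-0.124]
    - [0,0,0,-0.124]
    - [0,0,0,-0.124]
    - [0,0,0,-0.124]
    - [0,0,0,-0.124]
    - [0,0,0,-0.124]
    - [0,0,0,0]
    - [0,0,0,0]

```text
t: 8.32
ee_pos: [490.8, -109.1, 145.8]
orientation: [-1.472, -0.047, -0.028]
ft_force: [0.1, -0.0, -1.1]
width: 27.6
```

```bash
python3 -c "
from h import *
plan(520,-67,100,.115)"
```

```text
t 8.32 pos [ 490.8 -109.1  145.8] jaw 0.01 q [-0.31  0.38  1.98  0.16  0.77 -0.43] w 27.6 F [ 0.1 -0.  -1.1]
TURN -0.105 THEN [31.  51.1 33.9] tool axes x,y,z world: [[0.99, 0.11, 0.06], [0.05, 0.1, -0.99], [-0.12, 0.99, 0.09]]
```

The tilt stayed in the commanded pose (q4 = 0.16). Overshooting a little at joint 6's opposite limit should bring q4 back.

Emit:
arm_command:
  targets:
    - [0,0,0,-0.124]
    - [0,0,0,-0.124]
    - [0,0,0,-0.124]
    - [0,0,0,-0.124]
    - [0,0,0,-0.124]
    - [0,0,0,-0.124]
    - [0,0,0,-0.124]
    - [0,0,0,-0.124]
    - [0,0,0,-0.124]
    - [0,0,0,-0.124]
    - [0,0,0,-0.124]
    - [0,0,0,-0.124]
    - [0,0,0,-0.124]
    - [0,0,0,-0.124]
    - [0,0,0,-0.124]
    - [0,0,0,-0.124]
    - [0,0,0,-0.124]
    - [0,0,0,-0.1]
    - [0,0,0,0]

```text
t: 9.9
ee_pos: [496.2, -94.1, 148.7]
orientation: [-0.842, -1.731, 1.587]
ft_force: [-0.6, -0.3, -0.8]
width: 27.9
```

```bash
python3 -c "
from h import *
plan(520,-67,100,.115)"
```

```text
t 9.9 pos [496.2 -94.1 148.7] jaw 2.206 q [-0.25  0.38  1.97  0.11  0.78 -2.53] w 27.9 F [-0.6 -0.3 -0.8]
TURN -1.05 THEN [-24.5  51.2 -21.1] tool axes x,y,z world: [[-0.99, -0.11, -0.05], [0.04, 0.07, -1.0], [0.11, -0.99, -0.06]]
```

Emit:
arm_command:
  targets:
    - [0,0,0,-0.1]
    - [0,0,0,-0.1]
    - [0,0,0,0]

```text
t: 10.15
ee_pos: [501.8, -65.4, 150.2]
orientation: [-0.743, -1.789, 1.76]
ft_force: [-0.1, 0.2, -2.3]
width: 28.0
```

```bash
python3 -c "
from h import *
plan(520,-67,100,.115)"
```

```text
t 10.15 pos [501.8 -65.4 150.2] jaw 2.367 q [-0.16  0.37  1.97  0.01  0.77 -2.54] w 28.0 F [-0.1  0.2 -2.3]
TURN -0.889 THEN [-16.6  50.6   3.9] tool axes x,y,z world: [[-0.99, -0.11, -0.03], [0.03, 0.01, -1.0], [0.11, -0.99, -0.0]]
```

Emit:
arm_command:
  targets:
    - [0,0,0,0.119]
    - [0,0,0,0.119]
    - [0,0,0,0.119]
    - [0,0,0,0.119]
    - [0,0,0,0.119]
    - [0,0,0,0.119]
    - [0,0,0,0.119]
    - [0,0,0,0.119]
    - [0,0,0,0.119]
    - [0,0,0,0.119]
    - [0,0,0,0.118]
    - [0,0,0,0.118]
    - [0,0,0,0.118]
    - [0,0,0,0.118]
    - [0,0,0,0.118]
    - [0,0,0,0.118]
    - [0,0,0,0.118]
    - [0,0,0,0.118]
    - [0,0,0,0.118]
    - [0,0,0,0]

```text
t: 11.82
ee_pos: [501.3, -67.5, 149.9]
orientation: [-1.563, -0.103, 0.064]
ft_force: [-0.6, -0.4, -0.9]
width: 27.7
```

```bash
python3 -c "
from h import *
plan(520,-67,61,.115)"
```

```text
t 11.82 pos [501.3 -67.5 149.9] jaw 0.106 q [-0.16  0.37  1.97  0.02  0.77 -0.28] w 27.7 F [-0.6 -0.4 -0.9]
TURN -0.009 THEN [16.4 89.4 -2.1] tool axes x,y,z world: [[0.99, 0.11, 0.03], [0.02, 0.01, -1.0], [-0.11, 0.99, 0.0]]
```

Emit:
arm_command:
  targets:
    - [8,30,-1,-0.009]
    - [8,20,-1,0]
    - [0,15,0,0]
    - [0,10,0,0]
    - [0,0,0,0]
    - [0,0,0,0]

```text
t: 12.32
ee_pos: [518.9, -66.7, 75.2]
orientation: [-1.563, -0.116, 0.079]
ft_force: [0.2, -0.4, -0.5]
width: 27.8
```

```bash
python3 -c "
from h import *
plan(520,-67,60,.115)
im=get_image('scene');cv2.imwrite('pics/c.png',cv2.resize(im[180:330,200:360],None,fx=3.5,fy=3.5))"
```

```text
t 12.32 pos [518.9 -66.7  75.2] jaw 0.124 q [-0.16  0.53  1.96  0.02  0.63 -0.3 ] w 27.8 F [ 0.2 -0.4 -0.5]
TURN 0.009 THEN [ 0.7 15.2 -0.5] tool axes x,y,z world: [[0.99, 0.11, 0.02], [0.02, 0.01, -1.0], [-0.11, 0.99, 0.0]]
```

View pics/c.png

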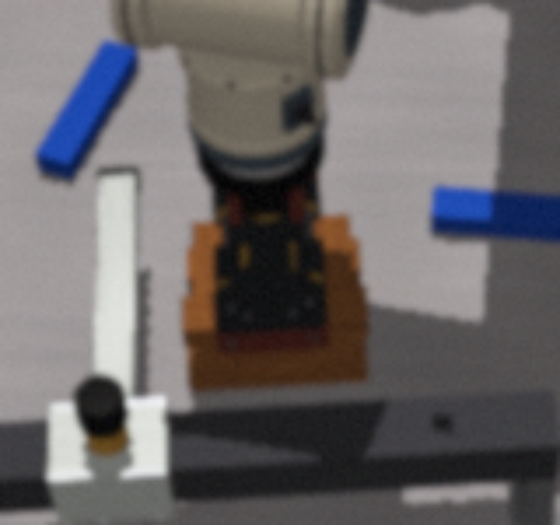

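The crop shows the held slat lined up over the far bottom slat (ends at crop columns about 185 and 367, crib 190 to 367). I'll lower and release it.

Emit:
arm_command:
  targets:
    - [1,8,0,0]
    - [0,5,0,0]
    - [0,2,0,0]
    - [0,0,0,0]

```text
t: 12.7
ee_pos: [521.2, -66.2, 61.0]
orientation: [-1.564, -0.118, 0.078]
ft_force: [-0.7, 0.4, 4.4]
width: 28.0
```

Emit:
arm_command:
  targets:
    - [0,0,0,0]
    - [0,0,0,0]
    - [0,0,0,0]
  gripper: 60

```text
t: 12.95
ee_pos: [520.8, -66.2, 60.5]
orientation: [-1.563, -0.118, 0.078]
ft_force: [0.3, -0.2, -0.2]
width: 44.5
```

Emit:
arm_command:
  targets:
    - [0,-15,0,0]
    - [0,-30,0,0]
    - [0,-35,0,0]
    - [0,-35,0,0]
    - [0,0,0,0]

```text
t: 13.37
ee_pos: [521.3, -67.5, 181.3]
orientation: [-1.565, -0.125, 0.071]
ft_force: [1.6, 0.1, -0.2]
width: 52.8
```

```bash
python3 -c "
from h import *
plan(435,359,140,.49-np.pi/2)"
```

```text
t 13.37 pos [521.3 -67.5 181.3] jaw 0.125 q [-0.16  0.35  1.91  0.01  0.85 -0.29] w 52.8 F [ 1.6  0.1 -0.2]
TURN 1.206 THEN [-417.5   40.5  123.2] tool axes x,y,z world: [[0.47, -0.88, 0.01], [0.03, 0.01, -1.0], [0.88, 0.47, 0.03]]
```

Emit:
arm_command:
  targets:
    - [0,0,0,0.12]
    - [0,0,0,0.12]
    - [0,0,0,0.12]
    - [0,0,0,0.12]
    - [0,0,0,0.121]
    - [0,0,0,0.121]
    - [0,0,0,0.121]
    - [0,0,0,0.121]
    - [0,0,0,0.121]
    - [0,0,0,0.121]
    - [0,0,0,0]
  gripper: 70

```text
t: 14.28
ee_pos: [517.7, -66.9, 175.0]
orientation: [-1.382, 0.828, -0.857]
ft_force: [1.4, -0.2, 0.5]
width: 61.2
```

Emit:
arm_command:
  targets:
    - [-35,0,10,0]
    - [-35,0,10,0]
    - [-35,0,10,0]
    - [-35,0,10,0]
    - [-35,0,10,0]
    - [-35,0,10,0]
    - [-35,0,10,0]
    - [-35,0,10,0]
    - [-35,0,10,0]
    - [-35,10,11,0]
    - [-35,15,11,0]
    - [-33,15,11,0]
    - [0,0,0,0]
    - [0,0,0,0]

```text
t: 15.45
ee_pos: [429.7, 361.1, 134.8]
orientation: [-1.387, 0.82, -0.848]
ft_force: [-0.3, -0.2, 0.7]
width: 61.6
```

```bash
python3 -c "
from h import *
plan(435,359,19,.49-np.pi/2)
im=get_image('scene');tp=get_image('top')
a=cv2.resize(im[190:320,190:350],(400,325));b=cv2.resize(im[190:320,380:540],(400,325))
cv2.imwrite('pics/d.png',np.hstack([a,b]))
cv2.imwrite('pics/topd.png',tp)"
```

```text
t 15.45 pos [429.7 361.1 134.8] jaw -1.075 q [ 0.68  0.47  1.86 -0.01  0.8   1.77] w 61.6 F [-0.3 -0.2  0.7]
TURN 0.006 THEN [  3.6 115.9   1. ] tool axes x,y,z world: [[0.47, -0.88, 0.01], [0.02, 0.01, -1.0], [0.88, 0.47, 0.02]]
```

View pics/d.png

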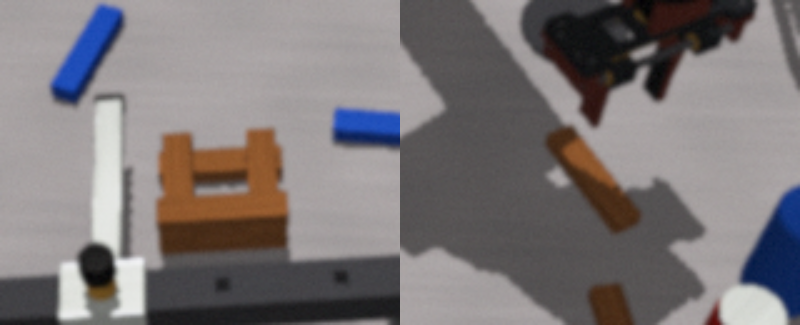

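The crop shows the first slat lying straight above the far bottom slat, and the open jaws over the left slat.

Emit:
arm_command:
  targets:
    - [4,35,1,0]
    - [0,35,0,0]
    - [0,25,0,0]
    - [0,14,0,0]
    - [0,6,0,0]
    - [0,0,0,0]

```text
t: 16.05
ee_pos: [436.5, 356.1, 20.5]
orientation: [-1.385, 0.826, -0.854]
ft_force: [0.7, 0.0, -0.3]
width: 61.5
```

Emit:
arm_command:
  targets:
    - [0,0,0,0]
    - [0,0,0,0]
    - [0,0,0,0]
    - [0,0,0,0]
    - [0,0,0,0]
    - [0,0,0,0]
  gripper: 10

```text
t: 16.55
ee_pos: [436.8, 358.0, 21.9]
orientation: [-1.382, 0.824, -0.854]
ft_force: [-0.2, -0.9, 4.7]
width: 27.6
```

Emit:
arm_command:
  targets:
    - [0,-20,0,0]
    - [0,-35,0,0]
    - [0,-35,0,0]
    - [0,-35,0,0]
    - [0,0,0,0]

```text
t: 16.97
ee_pos: [436.2, 359.3, 152.5]
orientation: [-1.373, 0.82, -0.855]
ft_force: [1.2, 1.0, -0.3]
width: 27.4
```

```bash
python3 -c "
from h import *
plan(440,-76,144,.118)"
```

```text
t 16.97 pos [436.2 359.3 152.5] jaw -1.081 q [ 0.67  0.44  1.85 -0.01  0.82  1.76] w 27.4 F [ 1.2  1.  -0.3]
TURN -1.199 THEN [ -47.7    3.  -432.8] tool axes x,y,z world: [[0.99, 0.12, 0.03], [0.03, 0.01, -1.0], [-0.12, 0.99, 0.01]]
```

Emit:
arm_command:
  targets:
    - [0,0,0,-0.12]
    - [0,0,0,-0.12]
    - [0,0,0,-0.12]
    - [0,0,0,-0.12]
    - [0,0,0,-0.12]
    - [0,0,0,-0.12]
    - [0,0,0,-0.12]
    - [0,0,0,-0.12]
    - [0,0,0,-0.12]
    - [0,0,0,-0.12]
    - [0,0,0,0]

```text
t: 17.88
ee_pos: [433.0, 356.7, 145.5]
orientation: [-1.564, -0.116, 0.078]
ft_force: [0.1, -0.0, -1.3]
width: 27.9
```

Emit:
arm_command:
  targets:
    - [-4,0,-36,0]
    - [-4,0,-36,0]
    - [-4,0,-36,0]
    - [-4,0,-36,0]
    - [-4,0,-36,0]
    - [-4,0,-36,0]
    - [-4,0,-36,0]
    - [-4,0,-36,0]
    - [-4,0,-36,0]
    - [-4,0,-36,0]
    - [-4,0,-36,0]
    - [-4,0,-36,0]
    - [0,0,0,0]
    - [0,0,0,0]

```text
t: 19.05
ee_pos: [436.8, -79.4, 143.2]
orientation: [-1.564, -0.107, 0.068]
ft_force: [0.2, 0.7, -0.2]
width: 27.7
```

```bash
python3 -c "
from h import *
plan(440,-76,75,.118)"
```

```text
t 19.05 pos [436.8 -79.4 143.2] jaw 0.111 q [-0.21  0.31  2.1   0.02  0.71 -0.34] w 27.7 F [ 0.2  0.7 -0.2]
TURN -0.007 THEN [ 1.8 68.3  2.7] tool axes x,y,z world: [[0.99, 0.12, 0.03], [0.02, 0.01, -1.0], [-0.12, 0.99, 0.0]]
```

Emit:
arm_command:
  targets:
    - [2,30,2,-0.007]
    - [0,25,0,0]
    - [0,13,0,0]
    - [0,0,0,0]
    - [0,0,0,0]

```text
t: 19.47
ee_pos: [439.8, -73.8, 75.0]
orientation: [-1.563, -0.117, 0.081]
ft_force: [0.2, 0.6, -0.3]
width: 27.6
```

```bash
python3 -c "
from h import *
plan(440,-76,61,.118)
im=get_image('scene');cv2.imwrite('pics/e.png',cv2.resize(im[180:330,200:360],None,fx=3.5,fy=3.5))"
```

```text
t 19.47 pos [439.8 -73.8  75. ] jaw 0.126 q [-0.2   0.45  2.13  0.02  0.54 -0.35] w 27.6 F [ 0.2  0.6 -0.3]
TURN 0.008 THEN [-0.4 13.9 -2.2] tool axes x,y,z world: [[0.99, 0.12, 0.02], [0.02, 0.01, -1.0], [-0.12, 0.99, 0.0]]
```

View pics/e.png

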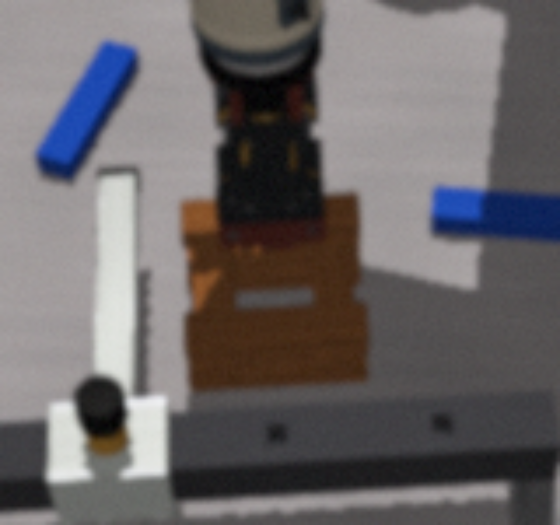

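The slat is centred over the near bottom slat (crop columns 182 to 358), parallel to the one already placed.

Emit:
arm_command:
  targets:
    - [0,8,0,0]
    - [0,4,0,0]
    - [0,2,0,0]
    - [0,1,0,0]
    - [0,0,0,0]

```text
t: 19.93
ee_pos: [441.5, -75.0, 61.6]
orientation: [-1.564, -0.119, 0.078]
ft_force: [-2.1, 1.4, 14.6]
width: 27.8
```

Emit:
arm_command:
  targets:
    - [0,0,0,0]
    - [0,0,0,0]
    - [0,0,0,0]
  gripper: 60

```text
t: 20.18
ee_pos: [440.8, -75.0, 60.6]
orientation: [-1.564, -0.118, 0.078]
ft_force: [-0.3, 0.1, -0.5]
width: 44.1
```

Emit:
arm_command:
  targets:
    - [0,-15,0,0]
    - [0,-30,0,0]
    - [0,-38,0,0]
    - [0,-38,0,0]
    - [0,-38,0,0]
    - [0,0,0,0]
    - [0,0,0,0]

```text
t: 20.77
ee_pos: [438.0, -76.3, 221.3]
orientation: [-1.565, -0.122, 0.075]
ft_force: [-0.6, 0.3, -0.7]
width: 52.5
```

Run:
```python
from h import *
plan(640,-153,220,.118)
for n in('scene','top'):
    im=get_image(n);cv2.imwrite(f'pics/f{n}.png',im)
    print(n,[(d['conf'],d['at']) for d in tip_of(n,'knob')],[(d['conf'],d['at']) for d in tip_of(n,'bar_end')],[(d['conf'],d['at'],d['pixels'].sum()) for d in silhouettes(n,'knob')])
a=cv2.resize(cv2.imread('pics/fscene.png')[200:330,195:355],(400,325))
b=cv2.resize(cv2.imread('pics/ftop.png')[150:280,310:470],(400,325))
cv2.imwrite('pics/f.png',np.hstack([a,b]))
# dark-blob knob: compare to projected cylinder centroid
def cyl(x,y): 
    t=np.linspace(0,2*np.pi,24); return np.array([[x+15*np.cos(u),y+15*np.sin(u),z] for u in t for z in(127,153)])
for f,n,g in(('scene0','scene',(231,294)),('top0','top',(397,176)),('fscene','scene',(231,294)),('ftop','top',(397,176))):
    im=cv2.imread(f'pics/{f}.png'); m=(im.max(2)<55).astype(np.uint8); y0,x0=g[1]-16,g[0]-16
    k,l,s,c=cv2.connectedComponentsWithStats(m[y0:y0+32,x0:x0+32]); 
    i=min(range(1,k),key=lambda i:np.hypot(*(c[i]-16))-s[i,4]/50); C=c[i]+[x0,y0]
    r=least_squares(lambda p:mom(proj(n,cyl(*p)))[0]-C,ray(n,C,140)[:2],diff_step=1e-4)
    print(f,'knob',np.round(r.x,1),s[i,4],mom(proj(n,cyl(*r.x)))[2])
```

```text
t 20.77 pos [438.  -76.3 221.3] jaw 0.126 q [-0.21  0.17  2.05  0.01  0.9  -0.34] w 52.5 F [-0.6  0.3 -0.7]
TURN 0.008 THEN [ 191.4    6.9 -100. ] tool axes x,y,z world: [[0.99, 0.12, 0.03], [0.03, 0.01, -1.0], [-0.12, 0.99, 0.0]]
scene [(0.79, [231.2, 300.7]), (0.58, [528.4, 305.6])] [(0.73, [274.5, 284.7]), (0.66, [234.8, 235.1]), (0.64, [278.4, 277.8])] [(0.6, [234.1, 296.4], np.int64(1979)), (0.48, [231.1, 293.0], np.int64(207)), (0.43, [115.2, 247.8], np.int64(564))]
top [(0.46, [399.4, 178.3]), (0.26, [389.0, 185.4])] [(0.3, [354.7, 185.9])] []
scene0 knob [ 640.9 -154.1] 173 247.96093447413296
top0 knob [ 641.4 -151.1] 96 131.1354363001883
fscene knob [ 640.8 -154.1] 174 247.9347899861168
ftop knob [ 641.3 -151. ] 95 131.1268227363471
```

View pics/f.png

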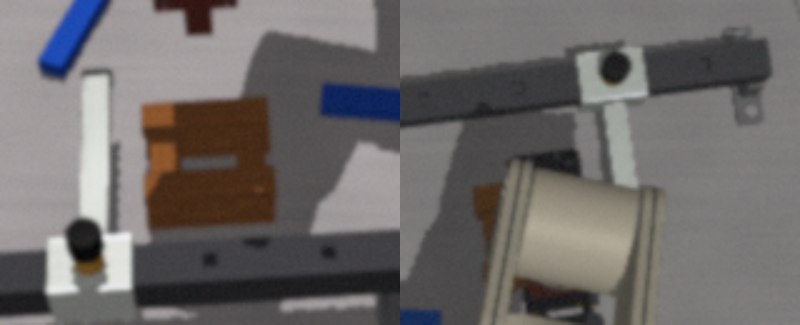

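The crop shows both top slats on the crib, straight over the bottom ones, with the sleeve still in its first hole and the knob at full-image (229,294). Next I go to the knob at about (641,-152.5).

Emit:
arm_command:
  targets:
    - [32,0,-17,0]
    - [32,0,-17,0]
    - [32,0,-17,0]
    - [32,0,-17,0]
    - [32,0,-16,0]
    - [32,0,-16,0]
    - [0,0,0,0]
    - [0,0,0,0]

```text
t: 21.83
ee_pos: [640.4, -151.5, 222.3]
orientation: [-1.563, -0.117, 0.08]
ft_force: [-1.1, 1.6, -0.1]
width: 52.8
```

```bash
python3 -c "
from h import *
plan(641,-152.5,142,.118)"
```

```text
t 21.83 pos [ 640.4 -151.5  222.3] jaw 0.125 q [-0.26  0.48  1.58  0.01  1.06 -0.39] w 52.8 F [-1.1  1.6 -0.1]
TURN 0.007 THEN [-1.5 80.3 -1.4] tool axes x,y,z world: [[0.99, 0.12, 0.02], [0.02, 0.01, -1.0], [-0.12, 0.99, 0.0]]
```

Emit:
arm_command:
  targets:
    - [-1,25,-1,0]
    - [0,25,0,0]
    - [0,18,0,0]
    - [0,10,0,0]
    - [0,0,0,0]

```text
t: 22.25
ee_pos: [638.2, -150.9, 143.2]
orientation: [-1.562, -0.114, 0.083]
ft_force: [-0.8, 0.2, 0.4]
width: 52.6
```

```bash
python3 -c "
from h import *
plan(641,-152.5,142,.118)
im=get_image('scene');cv2.imwrite('pics/g.png',cv2.resize(im[220:340,170:330],None,fx=4,fy=4))"
```

```text
t 22.25 pos [ 638.2 -150.9  143.2] jaw 0.126 q [-0.26  0.57  1.63  0.02  0.92 -0.39] w 52.6 F [-0.8  0.2  0.4]
TURN 0.008 THEN [ 2.6  1.3 -2. ] tool axes x,y,z world: [[0.99, 0.12, 0.02], [0.02, 0.01, -1.0], [-0.12, 0.99, 0.01]]
```

View pics/g.png

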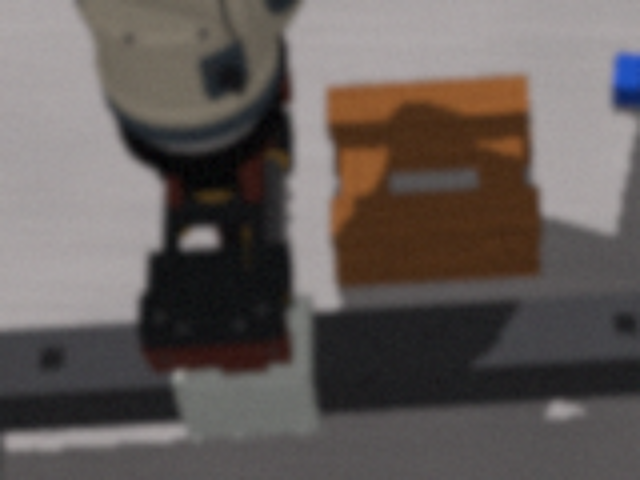

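The gripper sits over the knob and sleeve, and the crib's third layer is clean. I'll correct by 2 mm and grip.

Emit:
arm_command:
  targets:
    - [2,1,-1.5,0]
    - [0,0,0,0]

```text
t: 22.47
ee_pos: [644.0, -153.3, 146.5]
orientation: [-1.564, -0.12, 0.077]
ft_force: [0.5, 0.5, -0.1]
width: 52.5
```

Emit:
arm_command:
  targets:
    - [0,0,0,0]
    - [0,0,0,0]
    - [0,0,0,0]
    - [0,0,0,0]
    - [0,0,0,0]
  gripper: 10

```text
t: 22.88
ee_pos: [639.8, -153.4, 145.1]
orientation: [-1.563, -0.113, 0.085]
ft_force: [-11.5, -2.8, 10.0]
width: 29.0
```

Emit:
arm_command:
  targets:
    - [0,-6,0,0]
    - [0,-6,0,0]
    - [0,-4,0,0]
    - [0,0,0,0]
    - [0,0,0,0]

```text
t: 23.3
ee_pos: [639.7, -153.2, 159.2]
orientation: [-1.563, -0.113, 0.084]
ft_force: [-4.6, -3.3, -7.5]
width: 29.1
```

```bash
python3 -c "
from h import *
plan(641,-152.5,158,.118)
plan(641-11.5,-152.5+99.3,158,.118)"
```

```text
t 23.3 pos [ 639.7 -153.2  159.2] jaw 0.126 q [-0.26  0.56  1.62  0.01  0.95 -0.39] w 29.1 F [-4.6 -3.3 -7.5]
TURN 0.008 THEN [1.4 1.3 0.5] tool axes x,y,z world: [[0.99, 0.12, 0.02], [0.02, 0.01, -1.0], [-0.12, 0.99, 0.0]]
t 23.3 pos [ 639.7 -153.2  159.2] jaw 0.126 q [-0.26  0.56  1.62  0.01  0.95 -0.39] w 29.1 F [-4.6 -3.3 -7.5]
TURN 0.008 THEN [  1.7   1.7 100.5] tool axes x,y,z world: [[0.99, 0.12, 0.02], [0.02, 0.01, -1.0], [-0.12, 0.99, 0.0]]
```

Emit:
arm_command:
  targets:
    - [0,-1.5,0,0]
    - [0,0,8,0]
    - [0,0,12,0]
    - [0,0,15,0]
    - [0,0,0,0]

```text
t: 23.72
ee_pos: [635.3, -116.3, 160.5]
orientation: [-1.561, -0.114, 0.085]
ft_force: [-5.3, 2.6, -10.2]
width: 29.5
```

```bash
python3 -c "
from h import *
plan(641-11.5,-152.5+99.3,158,.118)
print([(d['conf'],d['at']) for d in silhouettes('scene','slide')] if get_image('scene') is not None else 0)"
```

```text
t 23.72 pos [ 635.3 -116.3  160.5] jaw 0.127 q [-0.2   0.54  1.65  0.01  0.94 -0.34] w 29.5 F [ -5.3   2.6 -10.2]
TURN 0.009 THEN [ 1.6  3.  63.3] tool axes x,y,z world: [[0.99, 0.12, 0.02], [0.02, 0.01, -1.0], [-0.12, 0.99, 0.01]]
[(0.68, [507.3, 331.2]), (0.63, [250.2, 314.9]), (0.46, [264.1, 266.2])]
```

Emit:
arm_command:
  targets:
    - [0,0,15,0]
    - [0,0,15,0]
    - [0,0,14,0]
    - [0,0,10,0]
    - [0,0,6,0]
    - [0,0,0,0]
    - [0,0,0,0]

```text
t: 24.4
ee_pos: [628.5, -58.1, 161.3]
orientation: [-1.562, -0.115, 0.084]
ft_force: [-5.6, 1.9, -10.2]
width: 29.1
```

```bash
python3 -c "
from h import *
for i in range(3): plan(640-11.5,-153.3+99.3,145,.118); get_image('scene')
print([(d['conf'],d['at']) for d in tip_of('scene','bar_end')])"
```

```text
t 24.4 pos [628.5 -58.1 161.3] jaw 0.126 q [-0.12  0.52  1.68  0.01  0.92 -0.25] w 29.1 F [ -5.6   1.9 -10.2]
TURN 0.008 THEN [ 0.2 16.4  4. ] tool axes x,y,z world: [[0.99, 0.12, 0.02], [0.02, 0.01, -1.0], [-0.12, 0.99, 0.01]]
t 24.45 pos [628.5 -58.3 161.3] jaw 0.126 q [-0.12  0.52  1.68  0.01  0.92 -0.25] w 29.7 F [-4.7  1.1 -9.8]
TURN 0.008 THEN [ 0.2 16.4  4.1] tool axes x,y,z world: [[0.99, 0.12, 0.02], [0.02, 0.01, -1.0], [-0.12, 0.99, 0.01]]
t 24.5 pos [628.5 -58.4 161.3] jaw 0.126 q [-0.12  0.52  1.68  0.01  0.92 -0.25] w 29.7 F [-5.4  1.8 -9.1]
TURN 0.008 THEN [ 0.2 16.3  4.2] tool axes x,y,z world: [[0.99, 0.12, 0.02], [0.02, 0.01, -1.0], [-0.12, 0.99, 0.01]]
[(0.67, [264.2, 270.2])]
```

Emit:
arm_command:
  targets:
    - [0,0,4.5,0]
    - [0,0,0,0]
    - [0,5,0,0]
    - [0,0,0,0]

```text
t: 24.93
ee_pos: [628.0, -54.4, 156.0]
orientation: [-1.563, -0.114, 0.083]
ft_force: [-6.5, 0.6, -9.7]
width: 29.4
```

```bash
python3 -c "
from h import *
plan(640-11.5,-153.3+99.3,145,.118)"
```

```text
t 24.93 pos [628.  -54.4 156. ] jaw 0.126 q [-0.11  0.52  1.69  0.01  0.91 -0.24] w 29.4 F [-6.5  0.6 -9.7]
TURN 0.008 THEN [ 0.3 11.   0.3] tool axes x,y,z world: [[0.99, 0.12, 0.02], [0.02, 0.01, -1.0], [-0.12, 0.99, 0.0]]
```

Emit:
arm_command:
  targets:
    - [0,4,0,0]
    - [0,4,0,0]
    - [0,3,0,0]
    - [0,0,0,0]
    - [0,0,0,0]

```text
t: 25.35
ee_pos: [628.1, -54.4, 145.5]
orientation: [-1.563, -0.114, 0.084]
ft_force: [-7.9, -0.2, -8.1]
width: 29.8
```

```bash
python3 -c "
from h import *
plan(640-11.5,-153.3+99.3,145,.118)
get_image('scene');plan(640-11.5,-153.3+99.3,145,.118)"
```

```text
t 25.35 pos [628.1 -54.4 145.5] jaw 0.126 q [-0.11  0.54  1.69  0.01  0.9  -0.24] w 29.8 F [-7.9 -0.2 -8.1]
TURN 0.008 THEN [0.5 0.5 0.3] tool axes x,y,z world: [[0.99, 0.12, 0.02], [0.02, 0.01, -1.0], [-0.12, 0.99, 0.0]]
t 25.4 pos [628.1 -54.4 145.6] jaw 0.126 q [-0.11  0.54  1.69  0.01  0.9  -0.24] w 29.0 F [-7.  -0.4 -7.5]
TURN 0.008 THEN [0.5 0.6 0.3] tool axes x,y,z world: [[0.99, 0.12, 0.02], [0.02, 0.01, -1.0], [-0.12, 0.99, 0.0]]
```

Emit:
arm_command:
  targets:
    - [0,2,0,0]
    - [0,0,0,0]

```text
t: 25.57
ee_pos: [628.1, -54.4, 145.2]
orientation: [-1.563, -0.114, 0.084]
ft_force: [-13.5, -0.3, 5.3]
width: 29.5
```

Emit:
arm_command:
  targets:
    - [0,1.5,0,0]
    - [0,0,0,0]
    - [0,0,0,0]

```text
t: 25.82
ee_pos: [628.2, -54.5, 145.1]
orientation: [-1.563, -0.114, 0.083]
ft_force: [-17.6, 0.5, 14.9]
width: 29.0
```

Run:
```python
from h import *
plan(640-11.5,-153.3+99.3,145,.118)
im=get_image('scene');o=get_obs();print(o["ft_force"],o["ee_pos"])
cv2.imwrite('pics/h.png',cv2.resize(im[200:350,190:350],None,fx=4,fy=4))
```

```text
t 25.82 pos [628.2 -54.5 145.1] jaw 0.126 q [-0.11  0.54  1.69  0.01  0.89 -0.24] w 29.0 F [-17.6   0.5  14.9]
TURN 0.008 THEN [0.4 0.1 0.4] tool axes x,y,z world: [[0.99, 0.12, 0.02], [0.02, 0.01, -1.0], [-0.12, 0.99, 0.0]]
[-17.43717246   0.61753932  15.89312999] [628.17513737 -54.46973054 145.05581909]
```

View pics/h.png

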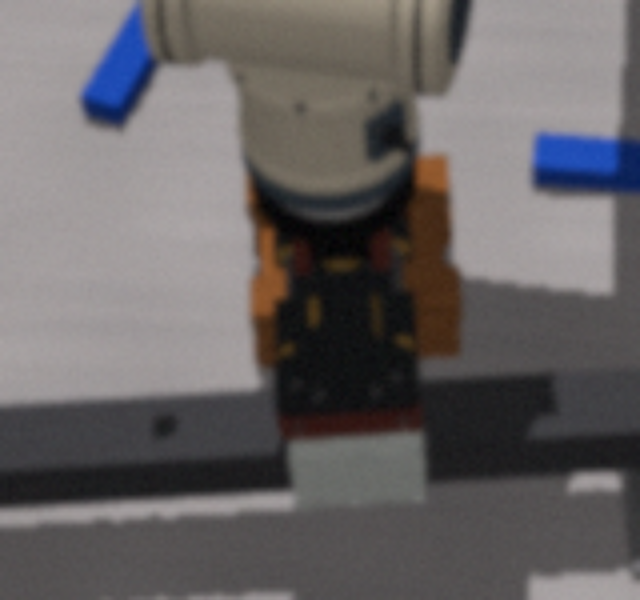

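```bash
python3 -c "
from workcell import *
print(close_job());o=get_obs();print(o['t'],o['ee_pos'],o['ft_force'],o['width'])"
```

```text
the job is handed in; nothing more can be done
None
the job is handed in; nothing more can be done
```

I finished the crib, moved the sleeve one hole along the rail, and handed the job in at about 26 s, with the gripper still holding the knob.

- **Crib:** The right slat lies over the far bottom slat and the left slat over the near one. The pictures taken after release and after gripping the knob showed both flat and straight above their bottom slats. In the final picture the arm hid most of the crib, and what showed of it looked unchanged.
- **Sleeve:** I pulled the knob up about 16 mm. By tool position the sleeve then moved about 99.5 mm along the rail, so it should stand in the next hole.
- **Pin:** I lowered the knob until the tool's downward travel stopped at z 145.1 mm, the same height as when I first gripped it with the pin home. The vertical force turned from about -8 N to +15 N there, so the pin should be fully home. At the last reading the jaws held the knob at 29 mm opening.
- **What went wrong:** While I carried the first slat, joint 6 reached its limit and tilted the tool. I corrected this by turning to the opposite limit, which left about 0.02–0.03 rad of tilt.
- **What was not checked:** At hand-in a side force of about 17 N across the rail remained on the tool. I never saw the pin itself, so pin home and sleeve position rest on tool height, force and travel. I did not re-measure the other things on the bench; the views I took showed nothing disturbed.

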